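# Shut the drill case and snap its latches

## Robot

A 6-joint arm with a two-finger parallel gripper is mounted at the origin on the work surface. World frame = base frame: x ahead of the robot, y to its left, z up, the work surface at z = 0. Lengths are in mm, angles in rad, forces in N, time in s.
With the tool pointing down it reaches from about 250 to 800 mm from the base axis. Payload 8.5 kg.
Tool frame: the origin (TCP) lies at the very end of the fingers, on their centre line; the grasp point (between the pads) lies 19 mm behind it; z points along the fingers, y is the line along which they close (so a half turn about z gives the same grasp; the last joint's range is limited). The gripper opens to 85 mm and grips with 20 to 120 N. Pads are 22 mm wide; open, the fingers measure 114 mm over their backs; the gripper's body (76 mm by 85 mm) begins 54 mm behind the grasp point. The pads swing forward as they close: fully open they stand 13 mm farther back than shut.
Start: joints at [-1.302, 0.238, -0.013, 1.319, 0, 1.571], TCP at [139.413, -506.105, 231.276] pointing down, gripper open.
Joint ranges: [-2.66, 2.66], [-1.03, 1.9], [-1.14, 1.46], [-1.82, 2.27], [-1.45, 1.34], [-3.14, 3.14]. Speed limits (rad/s): [2.22, 2.22, 2.79, 3.14, 3.14, 3.14].

## Interface

Orientations are given as a unit quaternion [w, x, y, z].
In Python, from plant import * gives the robot as it stands. The module is installed in compiled form; this text tells all that it offers.
- The arm moves only by the tool jog_arm, never from a script. Its argument "rows" is a list of rows, each a list of 6 numbers: the shift along the world's x, y, z in cm, then the turn, a rotation vector about the world's x, y, z in rad. In form: [[x, y, z, ax, ay, az], ...]. A call has 1 to 12 rows; each row is the pose to reach, as a shift and turn from the pose commanded when the call began; what a row does not reach only later rows make up. A row lasts 1/12 s, in which the tool goes at most 41.7 mm and 7.16 degrees, less where a joint would pass 70% of its speed; a pose out of reach is approached as far as the arm can. A call with a gripper value outside its range is refused whole. "gripper" is the gripper's target within -1 to 1 (fully open at 1, half-way at 0, shut at -1), set as the call begins (left out, the last holds). The fingers move at their own pace and stop on an object; the grip force is fixed at half the most. Time passes only in rows, so rows that repeat a pose let the fingers close. It gives the time, the measured TCP pose, the force, the opening and the grip force at its end, in the units of the state.
- get_obs(): the state, without advancing time (a new reading comes with each control period).
- camera(name): name is "side" or "top"; returns a dict with "img" (420x560x3 uint8, blue, green, red), "range_z" (420x560 float32, mm along the optical axis (not along the pixel's ray), 0 where there is no reading), "camera_matrix" (3x3 intrinsics, pixels), "camera_from_world" (4x4, takes a point from world to camera coordinates). Camera axes: x right, y down, z forward; pixel columns grow to the right and rows downward; lengths in mm; the calibration is good to about 2 mm. A picture is of the moment at which its call begins.
- job_done(): hands the job in; it is judged then, once.
The state is a dict: "time_s": time; "joint_positions": joint angles; "qvel": joint speeds; "effort": joint torques, N m; "tool_pos": TCP position; "ee_rot": TCP orientation; "contact_force": force on the tool from outside, world axes, zero at the start; "ft_torque": the same for the moment, N m; "grip_width": opening from 0.0 (shut) to 1.0 (fully open); "grasp_force": force on a finger pad.
Only numpy, scipy, OpenCV 4.12 (cv2) and the standard library are available. Lean on these libraries where they do the work, as an engineer would, in place of code of your own. Each camera call takes 0.05 s, during which the arm holds its last target. There are 200 camera calls.

## Task

Shut the drill case that stands ajar on the bench: with the closed fingers, push its lid fully down first, and only then press its two front latches home one after the other, in either order, until each snaps over its catch and lies flat against the case. Only push and press: lift nothing, do not open the lid wider or shove the case along the bench, and leave the things around it where they stand.

Things in the scene. Friction and masses are not known exactly. Their poses are not given: they have to be found in the camera images.
- case: Black plastic drill case, loose on the bench, 4 to 6 kg with the drill in it: 240 mm deep (x), 360 mm wide (y), lower shell 70 mm high, 107 mm in all when shut. Origin: centre of the underside; +x from the latches to the lid's hinge, away from the robot; +y left, z up. A fixed carry handle (18 mm bar, 36 mm up) stands 43 mm out of the front, within 64 mm either side of its middle.
- lid (a joint): Angle of the lid, rad: 0 fully down, growing as it opens (starts 0.3 to 0.55, limit 1.8). Stiff hinge along the rear rim: the lid stays where it is left, and some 2 to 6 N near the front edge pushes it down. It is 240 mm deep, 360 mm wide, its flat top 37 mm above the hinge line when shut; four 4 mm ribs stand on its rear part.
- lid_hinge (a point): Middle of the lid's hinge line, at the rear upper rim of the lower shell: 120 mm behind the case's origin and 70 mm up. The hinge runs along the case's y.
- lid_press (a point): Point on the lid's flat top, in the middle of its width, 25 mm behind its front edge (215 mm from the hinge, 37 mm above the hinge line when the lid is shut). It moves with the lid. Good place to push.
- latch_left (a joint): Left latch's angle to the lid, rad: 0 home (flat against the case's front), 1.57 straight out (starts 1.2 to 1.65, limit 1.9). Grey flap 46 mm wide, 44 mm long from hinge to free edge, 6 mm thick, hinged on the lid's front along the case's y. Stays where left; about 1.5 N at the edge turns it, at 0.16 rad it meets its catch and 8 to 10 N snaps it home.
- latch_right (a joint): The same for the right latch.
- latch_left_hinge (a point): Middle of the left latch's hinge line: 115 mm to the left of the middle of the case, 10 mm in front of the front face, and 88 mm above the bench when the lid is shut. It moves with the lid.
- latch_left_edge (a point): Middle of the left latch's free edge, on its outer face (the face to press on: it looks up while the latch stands out, and away from the case when it is home). 44 mm from the hinge.
- latch_right_hinge (a point): The same hinge point of the right latch, 115 mm to the right of the middle of the case.
- latch_right_edge (a point): The same free-edge point of the right latch.
- battery: Bystander: black battery pack of the drill, 115 by 74 mm and 60 mm high, in front of the case. Origin: centre of its underside (so for all the bystanders).
- tape: Bystander: yellow tape measure, 82 by 42 mm and 64 mm high, in front of the case.
- jar: Bystander: glass jar with a steel lid, 66 mm across, 68 mm high, in front of the case.
- glue: Bystander: white glue bottle, 62 mm across, 190 mm high, to the left of the case.
- screwdriver: Bystander: screwdriver lying to the right of the case, 210 mm long.
- bitbox: Bystander: closed grey drill-bit box lying flat, 90 by 60 mm and 22 mm high, in front of the case.

How it is judged (in metres and radians):
On the way, in this order (a step that is already met when the one before it is completed fails the run):
1. the lid is pushed fully down (within 0.03 rad) while both latches still stand open (value of joint lid below 0.03 rad and value of joint each of latch_left, latch_right above 0.6 rad), for 0.2 s.
2. one latch is pressed home (within 0.08 rad), the lid staying down (value of joint lid below 0.03 rad and value of joint any of latch_left, latch_right below 0.08 rad), for 0.2 s.
3. both latches are home, the lid staying down (value of joint lid below 0.03 rad and value of joint each of latch_left, latch_right below 0.08 rad), for 0.2 s.
At the end, for the whole second after the job is handed in: The lid is down within 0.03 rad (7 mm at its front edge), both latches lie within 0.08 rad of flat, and the case stands at rest on the bench within 30 mm of where it stood (all of step 3 and distance of case from where it was at the start of the episode below 0.03 m and height (world z) of case below 0.012 m and linear speed of case below 0.02 m/s); the robot touches nothing.
It fails at once if a latch is swung in while the lid stands open (value of joint lid above 0.1 rad and value of joint any of latch_left, latch_right below 0.6 rad).
It fails at once if the lid is lifted wider open (value of joint lid above 0.7 rad).
It fails at once if the case is shoved more than 30 mm, lifted or tipped (distance of case from where it was at the start of the episode above 0.03 m or height (world z) of case above 0.012 m or angle between case's own z axis and vertical above 0.08 rad).
It fails at once if a bystander is moved more than 25 mm, lifted or knocked over (distance of any of battery, tape, jar, glue, screwdriver, bitbox from where it was at the start of the episode above 0.025 m or angle between any of jar, glue, tape's own z axis and vertical above 0.5 rad).
It also fails if it takes over 53 s, if anything falls off the work surface, if the arm or the gripper's body presses on something with over 40 N, if the wrist force passes 120 N, or if a joint passes its speed limit or range.

## Working session

There is one attempt and no reset: what is moved stays moved. The work goes in short steps, Python scripts to look and compute and a tool call to move; the robot and the scene stay as the last step left them, time stands still between calls to the robot, and variables do not carry over. Pictures are saved under pics/ and viewed, at most 10 in all, crops included, and the job is handed in when it is done.

Besides the shell and the picture viewer there is one more tool, called after ">>>" by a JSON object that holds its "api" and its "payload", one argument or row to a line. jog_arm: Moves the arm, as the interface text tells. Its arguments: {"type":"object","properties":{"rows":{"type":"array","items":{"type":"array","items":{"type":"number"}}},"gripper":{"type":"number"}},"required":["rows"]}

```bash
mkdir -p pics
cat > h.py <<'E'
from plant import *
import numpy as np, cv2
def cloud(c):
    K=np.array(c["camera_matrix"]);T=np.linalg.inv(np.array(c["camera_from_world"]));z=c["range_z"]
    v,u=np.mgrid[:z.shape[0],:z.shape[1]]
    p=np.stack([(u-K[0,2])/K[0,0]*z,(v-K[1,2])/K[1,1]*z,z,np.ones_like(z)],-1)
    w=(p@T.T)[...,:3]; w[z==0]=np.nan
    return w
E
python3 - <<'E'
from h import *
for n in("side","top"):
    c=camera(n);cv2.imwrite(f"pics/{n}0.png",c["img"]);np.save(f"{n}0.npy",cloud(c))
    print(n,np.linalg.inv(c["camera_from_world"])[:3,3])
o=get_obs();print(o)
E
```

```text
side [189.56178953 467.05842712 721.89487103]
top [ 439.83694501   10.49036022 1192.83643127]
{'time_s': 0.1, 'joint_positions': array([-1.30198479e+00,  2.38738000e-01, -1.41631626e-02,  1.31919468e+00,
       -1.47316332e-05,  1.57077686e+00]), 'qvel': array([ 1.77716581e-04, -2.02209676e-03,  1.74220062e-03, -1.60749747e-03,
        4.49595336e-04,  4.03340009e-05]), 'effort': array([-3.23777640e-04, -5.39718640e+01,  3.46998703e+01,  1.33474832e-02,
       -4.57940962e-05, -1.92394133e-06]), 'tool_pos': array([ 139.33056717, -505.79253743,  230.73552197]), 'ee_rot': array([-6.42910717e-04,  9.90979620e-01,  1.34011086e-01, -9.43615015e-05]), 'contact_force': array([-0.04535904, -0.28681816, -1.60918957]), 'ft_torque': array([-0.029307  , -0.00469031,  0.05698049]), 'grasp_force': 0.0, 'grip_width': 1.0003676242721353}
```

View pics/top0.png

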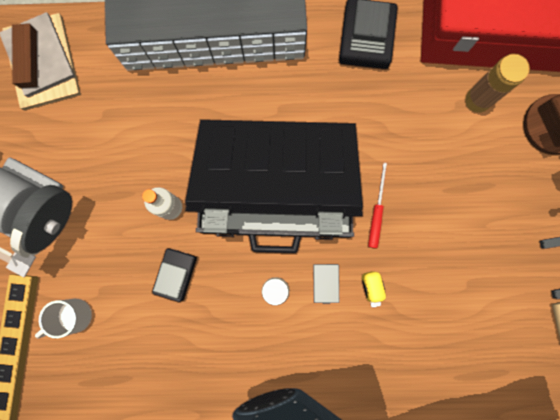

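View pics/side0.png

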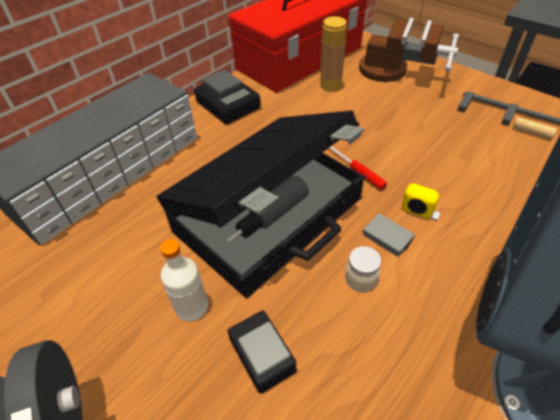

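The top view shows the case, with the lid's top between (201,121) and (362,214), the latches at (214,220) and (330,222), and the handle at (275,243). The jar, bit box and tape stand in front at (275,292), (326,283) and (374,288). The side view confirms the lid is ajar and both latches stand out.

Run:
```python
from h import *
w=np.load("top0.npy")
# lid plane
P=w[172:205,200:350].reshape(-1,3);P=P[~np.isnan(P).any(1)]
for _ in range(3):
    A=np.c_[P[:,:2],np.ones(len(P))];s=np.linalg.lstsq(A,P[:,2],rcond=None)[0];r=A@s-P[:,2];P=P[abs(r)<3]
n=np.array([-s[0],-s[1],1]);n/=np.linalg.norm(n);ang=np.arccos(n[2]);yaw=np.arctan2(-n[1],-n[0])
print("plane",s,"lid ang",ang,"yaw",yaw,r.std())
# n = (-sin a along +x?) lid open: front high -> slope negative in +x
print(n)
for uv in [(201,121),(356,124),(362,214),(187,208),(214,220),(330,222),(204,232),(350,236),(250,250),(298,250),(275,249),(275,292),(326,283),(374,288),(176,275),(151,197),(375,240)]:
    print(uv,np.round(w[uv[1]-1:uv[1]+2,uv[0]-1:uv[0]+2].reshape(-1,3)[4]))
# lid points in plane: extent
Q=w.reshape(-1,3);d=abs(Q[:,0]*s[0]+Q[:,1]*s[1]+s[2]-Q[:,2])<4
m=d&(Q[:,2]>60)&(abs(Q[:,1]-70)<260)&(Q[:,0]>350)&(Q[:,0]<850)
img=np.zeros(w.shape[:2],np.uint8);img[m.reshape(img.shape)]=255
k,l,st,_=cv2.connectedComponentsWithStats(img);b=1+st[1:,4].argmax();q=w[l==b]
c=cv2.minAreaRect(q[:,:2].astype(np.float32));print(c);print(cv2.boxPoints(c));print(q.min(0),q.max(0))
for y0 in range(-100,220,40):
    z=q[abs(q[:,1]-y0)<5]; print(y0,z[:,0].min() if len(z) else 0, z[:,0].max() if len(z) else 0,z[:,2].max())
```

```text
plane [-5.66819078e-01  2.74442061e-02  5.43388111e+02] lid ang 0.5161667696098367 yaw 3.0932125063121316 1.3688312012622925
[ 0.49297245 -0.02386871  0.86971746]
(201, 121) [778. 193. 111.]
(356, 124) [ 796. -177.   -3.]
(362, 214) [ 548. -151.  195.]
(187, 208) [567. 208. 198.]
(214, 220) [539. 150. 218.]
(330, 222) [530. -82. 225.]
(204, 232) [527. 194.  72.]
(350, 236) [ 511. -141.   73.]
(250, 250) [486.  93.   2.]
(298, 250) [484. -24.  -1.]
(275, 249) [486.  31.  46.]
(275, 292) [387.  33.  68.]
(326, 283) [404. -87.  23.]
(374, 288) [ 392. -192.   67.]
(176, 275) [430. 261.  57.]
(151, 197) [593. 285. 188.]
(375, 240) [ 503. -207.   24.]
((671.7208251953125, 25.876922607421875), (360.3919372558594, 211.5511932373047), 87.12422943115234)
[[ 557.0379  -148.7853 ]
 [ 768.3227  -159.39894]
 [ 786.40375  200.53914]
 [ 575.11896  211.15279]]
[ 558.89959873 -157.99503269   99.75714093] [785.78145923 210.06191545 224.4290041 ]
-100 561.6522757634199 771.1423837190249 224.28231268517175
-60 562.812854355954 772.2343395295836 223.1780108723027
-20 565.810310691552 773.2782163468314 222.46698640530292
20 566.8438767925687 776.6346255200853 223.20917885847598
60 571.1304591618493 777.8670835956393 223.7184851708016
100 572.3561459434738 781.139654428705 222.93377813361997
140 573.2948196537124 782.5462460549022 222.65519773883227
180 576.2515995488508 782.3475594671417 222.64059994856905
```

The lid stands at 0.516 rad and the case yaw is -0.05. The hinge is at about (758, 21), the front face at x≈518 and the origin at about (638, 27). The lid's edge height, handle and latch readings agree with the given sizes. I'll shut the fingers and move above lid_press at (589, 29.5, 208).

>>> {"api": "jog_arm", "payload": {
  "rows": [
    [0,0,4,0,0,0],
    [45,53.5,6,0,0,-0.32],
    [45,53.5,6,0,0,-0.32],
    [45,53.5,6,0,0,-0.32],
    [45,53.5,6,0,0,-0.32],
    [45,53.5,6,0,0,-0.32],
    [45,53.5,6,0,0,-0.32],
    [45,53.5,6,0,0,-0.32],
    [45,53.5,6,0,0,-0.32],
    [45,53.5,6,0,0,-0.32],
    [45,53.5,6,0,0,-0.32],
    [45,53.5,6,0,0,-0.32]
  ],
  "gripper": -1
}}

```text
time_s: 1.1
tool_pos: [431.7, -157.7, 284.2]
ee_rot: [-0.0, 1.0, -0.026, -0.0]
contact_force: [1.4, -1.1, -0.8]
grip_width: -0.002
grasp_force: 0.0
```

>>> {"api": "jog_arm", "payload": {
  "rows": [
    [15.5,18.5,0.5,0,0,0],
    [15.5,18.5,0.5,0,0,0],
    [15.5,18.5,0.5,0,0,0],
    [15.5,18.5,0.5,0,0,0],
    [15.5,18.5,0.5,0,0,0],
    [15.5,18.5,0.5,0,0,0],
    [15.5,18.5,0.5,0,0,0],
    [15.5,18.5,0.5,0,0,0],
    [15.5,18.5,0.5,0,0,0],
    [15.5,18.5,0.5,0,0,0]
  ]
}}

```text
time_s: 1.93
tool_pos: [584.8, -0.6, 289.3]
ee_rot: [-0.01, 1.0, -0.005, -0.0]
contact_force: [-0.1, 0.2, 1.1]
grip_width: 0.002
grasp_force: 0.0
```

>>> {"api": "jog_arm", "payload": {
  "rows": [
    [0,0,0,0,0,0],
    [0,0,0,0,0,0],
    [0,0,0,0,0,0]
  ]
}}

```text
time_s: 2.18
tool_pos: [585.2, -0.4, 289.7]
ee_rot: [-0.01, 1.0, -0.005, 0.0]
contact_force: [-0.4, -0.2, 0.1]
grip_width: -0.0
grasp_force: 0.0
```

```bash
python3 -c "
from plant import *
o=get_obs();print(o['tool_pos'],o['ee_rot'],o['joint_positions'],o['qvel'])"
```

```text
[ 5.85234677e+02 -4.16378265e-01  2.89719945e+02] [-1.02752398e-02  9.99933537e-01 -5.22672746e-03  1.48028308e-04] [-0.01148513  0.33490941  0.27077921  1.50649866  0.02055229  3.1405633 ] [ 4.02475476e-03  4.47237893e-03  4.97553041e-03 -3.27807965e-03
 -1.02739509e-04 -6.21784152e-06]
```

Joint 6 is at its range end, so I'll turn the tool the other way. The tool is symmetric by a half turn.

>>> {"api": "jog_arm", "payload": {
  "rows": [
    [0.4,3,0,0,0,1.5],
    [0.4,3,0,0,0,1.5],
    [0.4,3,0,0,0,1.5],
    [0.4,3,0,0,0,1.5],
    [0.4,3,0,0,0,1.5],
    [0.4,3,0,0,0,1.5],
    [0.4,3,0,0,0,1.5],
    [0.4,3,0,0,0,1.5],
    [0.4,3,0,0,0,1.5],
    [0.4,3,0,0,0,1.5],
    [0.4,3,0,0,0,1.5],
    [0.4,3,0,0,0,1.5]
  ]
}}

```text
time_s: 3.18
tool_pos: [589.5, 29.8, 289.5]
ee_rot: [-0.007, 0.733, 0.68, -0.007]
contact_force: [0.3, 1.1, 0.6]
grip_width: -0.001
grasp_force: 0.0
```

>>> {"api": "jog_arm", "payload": {
  "rows": [
    [0,0,0,0,0,1.5],
    [0,0,0,0,0,1.5],
    [0,0,0,0,0,1.5],
    [0,0,0,0,0,1.5],
    [0,0,0,0,0,1.5],
    [0,0,0,0,0,1.5],
    [0,0,0,0,0,1.5],
    [0,0,0,0,0,1.5],
    [0,0,0,0,0,1.5],
    [0,0,0,0,0,1.5],
    [0,0,0,0,0,1.5],
    [0,0,0,0,0,1.5]
  ]
}}

```text
time_s: 4.18
tool_pos: [589.4, 29.8, 289.5]
ee_rot: [-0.0, 0.073, 0.997, -0.01]
contact_force: [-0.4, -0.1, 0.3]
grip_width: 0.0
grasp_force: 0.0
```

```bash
python3 -c "
from plant import *
from scipy.spatial.transform import Rotation as R
o=get_obs();print(o['tool_pos'],o['ee_rot'],o['joint_positions']);q=o['ee_rot'];print(R.from_quat(q[[1,2,3,0]]).as_matrix().round(3))"
```

```text
[589.44855836  29.83711642 289.46141821] [-4.28188640e-04  7.26699230e-02  9.97302886e-01 -1.02884210e-02] [ 0.06111635  0.34723742  0.28839885  1.51555311 -0.02027881  0.2066286 ]
[[-0.989  0.145 -0.002]
 [ 0.145  0.989 -0.02 ]
 [-0.001 -0.021 -1.   ]]
```

>>> {"api": "jog_arm", "payload": {
  "rows": [
    [0,0,-3,0.02,0,0.096],
    [0,0,-5,0.02,0,0.096],
    [0,0,-6.5,0.02,0,0.096],
    [0,0,-7.3,0.02,0,0.096],
    [0,0,-7.7,0.02,0,0.096],
    [0,0,-8.1,0.02,0,0.096],
    [-0.3,0,-8.6,0.02,0,0.096],
    [-0.7,0,-9.1,0.02,0,0.096],
    [-1.1,0,-9.6,0.02,0,0.096],
    [-1.5,0.1,-10.2,0.02,0,0.096]
  ]
}}

```text
time_s: 5.02
tool_pos: [574.9, 30.9, 187.4]
ee_rot: [0.0, 0.028, 1.0, -0.001]
contact_force: [1.7, -1.6, 2.8]
grip_width: 0.003
grasp_force: 1.2
```

Run:
```python
from h import *
c=camera("side");cv2.imwrite("pics/side1.png",c["img"]);print(get_obs()["tool_pos"],get_obs()["contact_force"])
```

```text
[573.35827586  31.08981725 185.95772254] [ 1.09294808 -0.70004785  0.36634336]
```

View pics/side1.png

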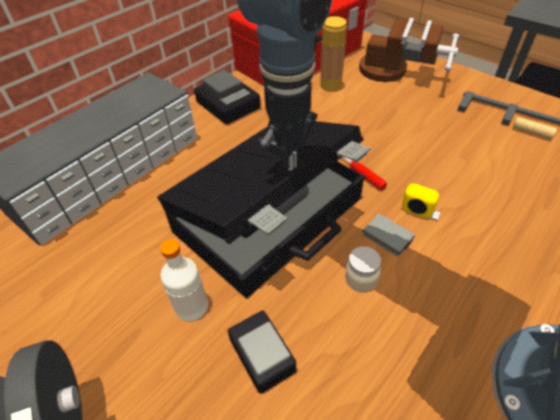

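The fingertips sit on the lid at (292,165) and the lid has gone down to about 0.4 rad, with both latches still out at (268,218) and (352,150). I'll carry on along the arc.

>>> {"api": "jog_arm", "payload": {
  "rows": [
    [-0.5,0,-0.8,0,0,0],
    [-0.9,0,-1.6,0,0,0],
    [-1.2,0,-2.4,0,0,0],
    [-1.5,0.1,-3.2,0,0,0],
    [-1.9,0.1,-4,0,0,0],
    [-2.2,0.1,-4.8,0,0,0],
    [-2.4,0.1,-5.6,0,0,0],
    [-2.7,0.1,-6.3,0,0,0],
    [-2.8,0.1,-7,0,0,0],
    [-2.9,0.1,-7.5,0,0,0],
    [-3,0.1,-7.8,0,0,0],
    [-3,0.1,-8,0,0,0]
  ]
}}

```text
time_s: 6.07
tool_pos: [544.2, 32.2, 106.9]
ee_rot: [-0.001, 0.028, 1.0, -0.0]
contact_force: [-6.9, 0.9, 27.7]
grip_width: 0.002
grasp_force: 14.2
```

>>> {"api": "jog_arm", "payload": {
  "rows": [
    [0,0,0,0,0,0],
    [0,0,0,0,0,0],
    [0,0,0,0,0,0],
    [0,0,2,0,0,0],
    [0,0,5,0,0,0],
    [0,0,8,0,0,0],
    [-2,-3,12,0,0,0],
    [-7,-7,12,0,0,0],
    [-13,-9,12,0,0,0],
    [-13,-9,12,0,0,0],
    [-13,-9,12,0,0,0],
    [-13,-9,12,0,0,0]
  ]
}}

```text
time_s: 7.07
tool_pos: [412.5, -58.9, 227.9]
ee_rot: [-0.0, 0.029, 1.0, -0.001]
contact_force: [0.6, -0.1, -0.0]
grip_width: 0.0
grasp_force: 0.0
```

Run:
```python
from h import *
c=camera("top");cv2.imwrite("pics/top2.png",cv2.resize(c["img"][110:310,140:410],None,fx=2.5,fy=2.5));w=cloud(c);np.save("top2.npy",w)
c=camera("side");cv2.imwrite("pics/side2.png",c["img"]);ws=cloud(c);np.save("side2.npy",ws)
Q=w.reshape(-1,3);m=(abs(Q[:,2]-108)<6)&(Q[:,0]>500)&(Q[:,0]<800)&(abs(Q[:,1]-25)<210)
q=Q[m];print(cv2.boxPoints(cv2.minAreaRect(q[:,:2].astype(np.float32))))
A=np.c_[q[:,:2],np.ones(len(q))];print(np.linalg.lstsq(A,q[:,2],rcond=None)[0])
for W in(w,ws):
  Q=W.reshape(-1,3)
  for y0 in(-82,148):
    q=Q[(abs(Q[:,1]-y0)<15)&(Q[:,0]>440)&(Q[:,0]<520)&(Q[:,2]>45)&(Q[:,2]<160)]
    print(y0,len(q));print(q[q[:,0].argsort()][::max(1,len(q)//12)].round(0).tolist())
print(get_obs()["tool_pos"],get_obs()["contact_force"])
```

```text
[[ 510.90332 -146.57587]
 [ 751.4772  -158.34729]
 [ 769.0847   201.50006]
 [ 528.51086  213.27148]]
[ 5.30578012e-03 -8.47439464e-04  1.04520032e+02]
-82 122
[[490.0, -93.0, 93.0], [495.0, -96.0, 89.0], [501.0, -93.0, 95.0], [504.0, -96.0, 93.0], [504.0, -73.0, 92.0], [506.0, -82.0, 92.0], [508.0, -85.0, 91.0], [513.0, -94.0, 46.0], [514.0, -95.0, 106.0], [514.0, -79.0, 105.0], [516.0, -86.0, 107.0], [518.0, -91.0, 107.0], [519.0, -73.0, 107.0]]
148 285
[[473.0, 135.0, 81.0], [475.0, 152.0, 79.0], [480.0, 140.0, 77.0], [484.0, 135.0, 83.0], [487.0, 162.0, 87.0], [491.0, 150.0, 87.0], [495.0, 137.0, 86.0], [499.0, 136.0, 92.0], [502.0, 159.0, 91.0], [507.0, 152.0, 91.0], [511.0, 141.0, 91.0], [515.0, 134.0, 93.0], [518.0, 143.0, 89.0]]
-82 395
[[460.0, -97.0, 87.0], [466.0, -70.0, 87.0], [472.0, -89.0, 89.0], [478.0, -86.0, 90.0], [483.0, -87.0, 91.0], [488.0, -95.0, 91.0], [493.0, -84.0, 93.0], [500.0, -86.0, 94.0], [506.0, -74.0, 93.0], [515.0, -80.0, 55.0], [516.0, -75.0, 52.0], [517.0, -74.0, 98.0], [518.0, -68.0, 98.0]]
148 416
[[473.0, 136.0, 82.0], [476.0, 142.0, 82.0], [481.0, 137.0, 82.0], [485.0, 135.0, 83.0], [488.0, 150.0, 87.0], [492.0, 136.0, 86.0], [496.0, 133.0, 89.0], [499.0, 157.0, 90.0], [503.0, 144.0, 91.0], [507.0, 134.0, 89.0], [511.0, 135.0, 92.0], [515.0, 141.0, 93.0], [519.0, 145.0, 93.0]]
[415.27869491 -58.08898298 227.68995328] [ 0.8207584   0.25432868 -0.2664493 ]
```

View pics/side2.png

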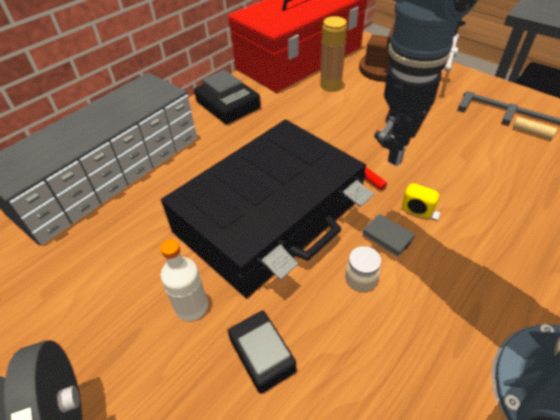

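View pics/top2.png

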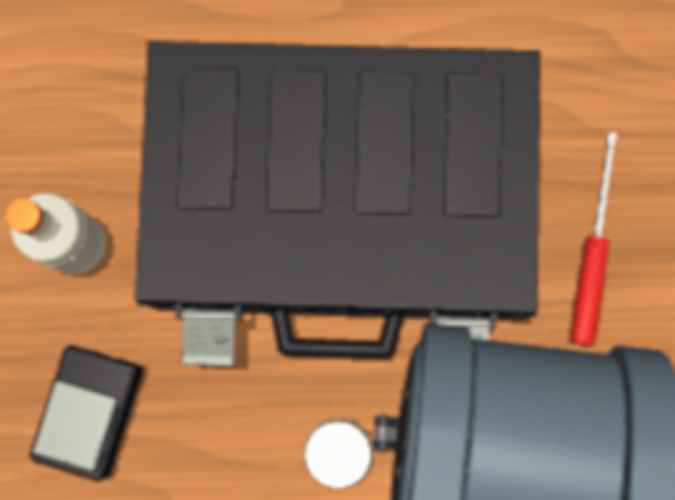

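The lid is fully down at z≈107, the case has not moved, and both latches stand out, at (280,261) and (357,192) in the side view. The right latch's hinge is at about (504, -81, 88) with its edge at x≈460. The left hinge is at about (515, 148). Now the right latch: down on the flap first, then in.

>>> {"api": "jog_arm", "payload": {
  "rows": [
    [4.9,-2.3,-4,0,0,0],
    [4.9,-2.3,-8,0,0,0],
    [4.9,-2.3,-11,0,0,0],
    [4.9,-2.3,-12,0,0,0],
    [4.9,-2.3,-12.8,0,0,0],
    [4.9,-2.3,-13.6,0,0,0],
    [5,-2.3,-14.4,0,0,0],
    [5,-2.3,-15.2,0,0,0],
    [5,-2.3,-16,0,0,0],
    [5,-2.3,-16.8,0,0,0],
    [5.2,-2.3,-17.4,0,0,0],
    [5.4,-2.3,-17.9,0,0,0]
  ]
}}

```text
time_s: 8.17
tool_pos: [468.6, -80.9, 47.8]
ee_rot: [-0.001, 0.028, 1.0, -0.0]
contact_force: [-0.5, 0.3, 1.6]
grip_width: -0.0
grasp_force: 0.5
```

>>> {"api": "jog_arm", "payload": {
  "rows": [
    [0.4,0,0,0,0,0],
    [0.8,0,0,0,0,0],
    [1.2,-0.1,0,0,0,0],
    [1.5,-0.1,0,0,0,0],
    [1.8,-0.1,0,0,0,0],
    [2,-0.1,0,0,0,0],
    [2.2,-0.1,0,0,0,0],
    [2.2,-0.1,0,0,0,0]
  ]
}}

```text
time_s: 8.83
tool_pos: [488.1, -81.9, 47.6]
ee_rot: [-0.003, 0.028, 1.0, -0.0]
contact_force: [-11.8, -1.5, 1.2]
grip_width: 0.001
grasp_force: 0.0
```

>>> {"api": "jog_arm", "payload": {
  "rows": [
    [0.1,0,0,0,0,0],
    [0.2,0,0,0,0,0],
    [0.3,0,0,0,0,0],
    [0.3,0,0,0,0,0]
  ]
}}

```text
time_s: 9.17
tool_pos: [488.3, -81.9, 47.3]
ee_rot: [-0.006, 0.028, 1.0, -0.001]
contact_force: [-20.6, -1.7, 7.2]
grip_width: -0.001
grasp_force: 0.0
```

```bash
cat > s.py <<'E'
from h import *
w=cloud(camera("side"));print(get_obs()["tool_pos"],get_obs()["contact_force"])
Q=w.reshape(-1,3);m=(abs(Q[:,2]-108)<6)&(Q[:,0]>500)&(Q[:,0]<800)&(abs(Q[:,1]-25)<210)
q=Q[m];print(cv2.boxPoints(cv2.minAreaRect(q[:,:2].astype(np.float32))).tolist(), q[:,2].mean())
for y0 in(-95,-68,148):
    q=Q[(abs(Q[:,1]-y0)<9)&(Q[:,0]>440)&(Q[:,0]<525)&(Q[:,2]>35)&(Q[:,2]<100)]
    print(y0,len(q),q[q[:,2].argsort()][::max(1,len(q)//10)].round(0).tolist())
Q=np.load("side2.npy").reshape(-1,3);m=(abs(Q[:,2]-108)<6)&(Q[:,0]>500)&(Q[:,0]<800)&(abs(Q[:,1]-25)<210)
q=Q[m];print("before",cv2.boxPoints(cv2.minAreaRect(q[:,:2].astype(np.float32))).tolist(), q[:,2].mean())
E
python3 s.py
```

```text
[488.21391891 -81.8637386   47.30810207] [-21.18496922  -1.95932279   7.3516302 ]
[[512.3787841796875, -149.06167602539062], [753.9647216796875, -160.67495727539062], [771.33935546875, 200.76187133789062], [529.75341796875, 212.37515258789062]] 108.5382521808184
-95 29 [[478.0, -90.0, 54.0], [478.0, -88.0, 61.0], [477.0, -87.0, 66.0], [478.0, -87.0, 71.0], [478.0, -86.0, 78.0], [477.0, -88.0, 83.0], [478.0, -87.0, 87.0], [477.0, -86.0, 90.0], [476.0, -87.0, 91.0], [480.0, -86.0, 94.0], [477.0, -92.0, 95.0], [476.0, -87.0, 96.0], [474.0, -87.0, 97.0], [477.0, -103.0, 98.0], [477.0, -90.0, 99.0]]
-68 220 [[517.0, -71.0, 35.0], [498.0, -72.0, 48.0], [509.0, -65.0, 53.0], [501.0, -71.0, 57.0], [483.0, -74.0, 60.0], [496.0, -70.0, 64.0], [478.0, -77.0, 68.0], [478.0, -76.0, 71.0], [501.0, -61.0, 77.0], [481.0, -70.0, 92.0]]
148 256 [[473.0, 146.0, 80.0], [474.0, 154.0, 82.0], [473.0, 140.0, 83.0], [488.0, 154.0, 84.0], [490.0, 146.0, 86.0], [490.0, 148.0, 88.0], [504.0, 149.0, 90.0], [500.0, 139.0, 91.0], [521.0, 146.0, 92.0], [517.0, 147.0, 93.0], [519.0, 150.0, 95.0]]
before [[511.02532958984375, -148.92596435546875], [753.4667358398438, -161.12509155273438], [771.6558227539062, 200.359130859375], [529.2144165039062, 212.55825805664062]] 108.50774648658386
```

>>> {"api": "jog_arm", "payload": {
  "rows": [
    [-1.5,0,0,0,0,0],
    [-4,0,0,0,0,0],
    [-5,0,3,0,0,0],
    [-5,0,7,0,0,0],
    [-5,4,9,0,0,0],
    [-4,8,9,0,0,0],
    [-3,12,9,0,0,0],
    [-2,16,9,0,0,0],
    [-1.8,20,8,0,0,0],
    [-1.8,23,7,0,0,0],
    [-1.8,23,6.5,0,0,0],
    [-1.8,23,6.5,0,0,0]
  ]
}}

```text
time_s: 10.22
tool_pos: [475.8, 149.8, 112.6]
ee_rot: [-0.001, 0.026, 1.0, -0.0]
contact_force: [0.2, -0.3, 0.0]
grip_width: 0.004
grasp_force: 0.0
```

```bash
python3 s.py
```

```text
[475.84610618 148.65228135 113.17318436] [ 1.07816518 -1.24028446  0.43860818]
[[511.1907043457031, -149.01475524902344], [752.7894897460938, -161.6854705810547], [771.7449951171875, 199.74827575683594], [530.1461791992188, 212.4189910888672]] 108.48888638262515
-95 131 [[498.0, -91.0, 45.0], [498.0, -94.0, 51.0], [499.0, -94.0, 61.0], [499.0, -96.0, 71.0], [499.0, -94.0, 79.0], [515.0, -101.0, 84.0], [498.0, -99.0, 87.0], [500.0, -101.0, 90.0], [506.0, -94.0, 92.0], [505.0, -104.0, 94.0], [515.0, -92.0, 99.0]]
-68 194 [[517.0, -75.0, 36.0], [501.0, -62.0, 48.0], [506.0, -61.0, 52.0], [508.0, -63.0, 58.0], [503.0, -59.0, 61.0], [499.0, -67.0, 70.0], [499.0, -73.0, 77.0], [502.0, -62.0, 84.0], [503.0, -62.0, 90.0], [504.0, -64.0, 93.0], [517.0, -73.0, 98.0]]
148 167 [[474.0, 145.0, 78.0], [479.0, 155.0, 81.0], [475.0, 152.0, 82.0], [477.0, 149.0, 83.0], [485.0, 146.0, 84.0], [478.0, 151.0, 85.0], [495.0, 156.0, 86.0], [496.0, 144.0, 88.0], [498.0, 155.0, 89.0], [505.0, 148.0, 90.0], [509.0, 154.0, 93.0]]
before [[511.02532958984375, -148.92596435546875], [753.4667358398438, -161.12509155273438], [771.6558227539062, 200.359130859375], [529.2144165039062, 212.55825805664062]] 108.50774648658386
```

The right latch lies flat: its face reads x≈499 from z 45 to 87. Now the left one.

>>> {"api": "jog_arm", "payload": {
  "rows": [
    [0,0,-0.8,0,0,0],
    [0,0,-1.6,0,0,0],
    [0,0,-2.4,0,0,0],
    [0,0,-3.2,0,0,0],
    [0.1,0,-4,0,0,0],
    [0.2,0,-4.8,0,0,0],
    [0.3,0,-5.5,0,0,0],
    [0.5,0,-6,0,0,0],
    [0.7,0,-6.5,0,0,0],
    [1,0,-6.5,0,0,0],
    [1.4,0,-6.5,0,0,0],
    [1.8,0,-6.5,0,0,0]
  ]
}}

```text
time_s: 11.27
tool_pos: [493.7, 148.1, 48.2]
ee_rot: [-0.001, 0.027, 1.0, -0.0]
contact_force: [-2.2, -0.2, -1.0]
grip_width: -0.002
grasp_force: 0.9
```

>>> {"api": "jog_arm", "payload": {
  "rows": [
    [0.3,0,0,0,0,0],
    [0.5,0,0,0,0,0],
    [0.7,0,0,0,0,0],
    [0.9,0,0,0,0,0],
    [1.05,0,0,0,0,0],
    [1.05,0,0,0,0,0],
    [1.05,0,0,0,0,0]
  ]
}}

```text
time_s: 11.85
tool_pos: [499.9, 147.9, 47.4]
ee_rot: [-0.005, 0.027, 1.0, -0.001]
contact_force: [-16.8, 1.5, 3.2]
grip_width: -0.002
grasp_force: 0.0
```

TCP stopped at 499.9 under 17 N, just where home was expected. I'll back off and verify.

>>> {"api": "jog_arm", "payload": {
  "rows": [
    [0,0,0,0,0,0],
    [-1.5,0,0,0,0,0],
    [-4,0,0,0,0,0],
    [-6,0,3,0,0,0],
    [-6,0,7,0,0,0],
    [-8,0,11,0,0,0],
    [-10,-4,15,0,0,0],
    [-12,-8,18,0,0,0],
    [-12,-8,18,0,0,0],
    [-12,-8,18,0,0,0]
  ]
}}

```text
time_s: 12.68
tool_pos: [384.4, 65.9, 232.8]
ee_rot: [0.003, 0.028, 1.0, -0.0]
contact_force: [0.7, -0.4, 0.3]
grip_width: 0.002
grasp_force: 0.0
```

```bash
python3 s.py; python3 -c "
from h import *
cv2.imwrite('pics/side3.png',camera('side')['img'])"
```

```text
[385.26221766  67.00790684 231.08134463] [0.08701825 0.48146397 0.14895212]
[[511.268798828125, -149.8323211669922], [753.25244140625, -161.91123962402344], [771.3184814453125, 200.0154571533203], [529.3348388671875, 212.09437561035156]] 108.53477974430379
-95 30 [[499.0, -89.0, 46.0], [497.0, -89.0, 47.0], [501.0, -87.0, 49.0], [497.0, -93.0, 50.0], [500.0, -97.0, 51.0], [499.0, -91.0, 54.0], [500.0, -93.0, 58.0], [515.0, -101.0, 93.0], [515.0, -104.0, 97.0], [515.0, -89.0, 99.0]]
-68 151 [[517.0, -68.0, 35.0], [498.0, -73.0, 47.0], [500.0, -67.0, 51.0], [514.0, -65.0, 55.0], [508.0, -63.0, 58.0], [499.0, -69.0, 62.0], [500.0, -76.0, 68.0], [501.0, -65.0, 77.0], [500.0, -66.0, 82.0], [517.0, -65.0, 89.0], [517.0, -63.0, 100.0]]
148 158 [[510.0, 155.0, 44.0], [511.0, 146.0, 50.0], [511.0, 148.0, 55.0], [510.0, 146.0, 64.0], [510.0, 146.0, 71.0], [512.0, 143.0, 76.0], [512.0, 140.0, 82.0], [513.0, 147.0, 87.0], [514.0, 157.0, 91.0], [513.0, 143.0, 93.0], [519.0, 153.0, 95.0]]
before [[511.02532958984375, -148.92596435546875], [753.4667358398438, -161.12509155273438], [771.6558227539062, 200.359130859375], [529.2144165039062, 212.55825805664062]] 108.50774648658386
```

View pics/side3.png

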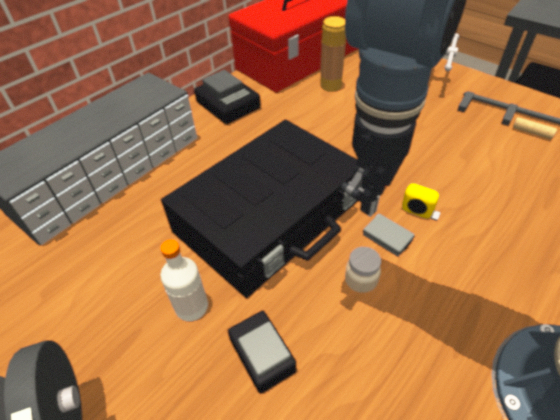

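The picture shows the lid shut and the left latch flat at (272,262). The right latch is partly behind the gripper, but its depth readings put it flat. The bystanders stand where they were and the case has not moved.

```bash
python3 -c "
from plant import *
print(job_done())"
```

```text
the job is handed in; nothing more can be done
None
```

I shut the lid first, then pressed the right and left latches home. Depth readings showed the lid down, both latches flat and the case unmoved, and I handed the job in at about 13 s; no verdict was returned.

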